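# Fit the spacer sleeve on the swivel-arm post of a control desk

## Robot

A 7-joint arm with a two-finger parallel gripper is mounted at the origin on the work surface. World frame = base frame: x ahead of the robot, y to its left, z up, the work surface at z = 0. Lengths are in m, angles in rad, forces in N, time in s.
With the tool pointing down it reaches from about 0.425 to 0.875 m from the base axis. Payload 4.7 kg.
Tool frame: the origin (TCP) lies midway between the tips of the shut fingers; the grasp point (between the pads) lies 19 mm behind it; y points along the fingers, x is the direction in which the jaws open and shut, and the axes are right-handed (so a half turn about y gives the same grasp; the last joint's range is limited). The gripper opens to 87 mm and grips with 3 to 60 N. Pads are 19 mm wide; open, the fingers measure 117 mm over their backs; the gripper's body (75 mm by 190 mm) begins 51 mm behind the grasp point.
Start: joints at [-1.256, 0.321, -0.07, 1.45, 0.023, 1.371, -0.057], TCP at [0.193, 0.621, 0.223] pointing down, gripper open.
Joint ranges: [-2.86, 2.86], [-0.3, 2.09], [-1.38, 1.24], [0.06, 2.45], [-1.56, 4.7], [0.09, 2.05], [-2.69, 2.69]. Speed limits (rad/s): [2.57, 2.57, 3.14, 3.14, 3.14, 3.14, 3.14].

## Interface

Orientations are given as [roll, pitch, yaw] about the fixed x, y, z axes, in that order (R = Rz(yaw) Ry(pitch) Rx(roll)).
In Python, from station import arm gives the robot as it stands. The module is installed in compiled form; this text tells all that it offers.
- The arm moves only by the shell command python3 -m crank 'ROWS' [FORCE]. ROWS is JSON, a list of rows, each an object of numbers: "hand": the opening, from 0 (shut) to 1 (fully open); "dx", "dy", "dz": the shift along the tool's x, y, z in cm; "ax", "ay", "az": the turn, a rotation vector about the tool's x, y, z in rad. A call has 1 to 8 rows; each row shifts and turns the commanded pose from where the row before left it, along the tool's axes as they then stand; what a row does not reach is not made up. A row lasts 1/8 s, in which the tool goes at most 62.5 mm and 10.7 degrees, less where a joint would pass 70% of its speed; a pose out of reach is approached as far as the arm can. A call is refused whole if a number of a shift passes 6.25 or a number of a turn 0.188, either way. A call with a gripper value outside its range is refused whole. The fingers move at their own pace and stop on an object; FORCE is the grip in N (left out, the last holds). Time passes only in rows, so rows that do not move let the fingers close. It gives the time, the measured TCP pose, the force and the opening at its end, in the units of the state.
- arm.get_state(): the state, without advancing time (a new reading comes with each control period).
- arm.snapshot(name): name is "scene" or "top" or "wrist"; returns the picture (480x640x3 uint8, blue, green, red); there is no depth.
- arm.get_calibration(name): a dict with "vertical_fov" (degrees; the focal length in pixels is half the picture's height over the tangent of half this angle, whatever the lens; pixels are square), "cx", "cy" (the principal point, pixels), "eye" and "orientation" of the camera in the world; the wrist camera has in their place "hand_eye" (4x4, takes a point from camera to tool coordinates, whose origin is the TCP and whose axes are the tool frame's). Camera axes: x right, y down, z forward; pixel columns grow to the right and rows downward; lengths in m; the calibration is good to about 2 mm. A picture is of the moment at which its call begins: read the wrist's pose just before it. get_calibration takes no time and is no camera call.
- arm.job_done(): hands the job in, once; it reports no verdict.
Trained networks look in the newest picture that a camera, given by its name, has taken for a name from the list of things; names that differ only in an ending like _2 or _b are one class to them, and where a whole thing is asked for, a point or a joint stands for the part that bears it (a point fixed in the world has none). Each returns a list of dicts, best first, with "p" (0 to 1); they miss things now and then, are a little off and sometimes report something else, mostly with a low value. They report only what shows in the picture. A call takes as long as a camera call.
- arm.boxes_of(camera, thing): "point" ([x, y, z] in m, in world coordinates, good to about 4 mm: the middle of the surface that is visible of it).
- arm.outline_of(camera, thing): "mask" (480x640 bool, what is visible of it).
The state is a dict: "t": time; "q": joint angles; "qvel": joint speeds; "joint_efforts": joint torques, N m; "position": TCP position; "orientation": TCP orientation; "force": force on the tool from outside, world axes, zero at the start; "moment": the same for the moment, N m; "width": finger opening in m.
Only numpy, scipy, OpenCV 4.12 (cv2) and the standard library are available. Lean on these libraries where they do the work, as an engineer would, in place of code of your own. Each camera call takes 0.05 s, during which the arm holds its last target. There are 200 camera calls.

## Task

The swivel arm on this control desk can ride up its pole, so fit the missing spacer sleeve. First take the black end cap off the pole and set it down on the desk; then pick up the long octagonal sleeve that lies on its side, stand it on end on the desk and let go, take it again from above and slide it down over the pole, without letting it drop, until it rests on the swivel hub. Finally put the end cap back on the pole, fully home and straight, and leave the other things on the desk, the short collar included, where they are.

Things in the scene. Friction and masses are not known exactly. Their poses are not given: they have to be found in the camera images.
- post: Fixed post: dark steel base plate 130 x 130 x 10 mm with an upright bare steel pole of 32 mm diameter. Origin on the desk, on the pole's axis; z up. A dark collar (50 mm diameter) and the swivel hub (52 mm diameter) surround the pole up to 75 mm above the desk; the hub's flat top at 75 mm is the seat for the sleeve. The pole's top is at 161 mm, its last 4 mm tapering to 25 mm diameter.
- pole_top (a point): Centre of the pole's top end, on its axis, 161 mm above the desk. The desk between the post and the robot is clear around the point 450 mm straight ahead of the robot: room to set the cap down.
- swivel (a joint): Angle (rad) of the swivel arm about the pole, stiff to turn; 0 = the arm points along the post's x axis (away from the robot), positive = anticlockwise from above. A dark steel arm with a small low-rimmed tray (70 x 95 mm) reaching 190 mm from the pole's axis; all of it lies between 50 and 81 mm above the desk. It need not be moved.
- cap: Black plastic end cap, an inverted round cup: 44.5 mm outside diameter, 30 mm high, about 34.5 mm bore, 24 mm deep, mass about 30 g. Origin at the centre of its open rim (its underside), z towards its closed top. At first it sits loosely on the pole: its rim 137 mm above the desk, its top at 167 mm. It comes off straight up. Fully home it is again with its rim at 137 mm, resting on the pole's top, also with the sleeve fitted (then 2 mm of gap to the sleeve).
- sleeve: Bare aluminium spacer sleeve: straight octagonal tube, 60 mm long, 44 mm over the flats, octagonal bore 34.5 mm over its flats, open at both ends and alike end for end, mass about 0.13 kg. Origin at its centre; its x axis runs along the bore, y and z are square to flats. It lies on a flat, its centre 22 mm above the desk; standing on end its centre is at 30 mm; home on the pole its centre is at 105 mm and its top at 135 mm.
- collar: Short octagonal aluminium collar of the same section as the sleeve (44 mm over the flats) but only 24 mm long, standing on end. Not to be used. Origin at the centre of its underside, z up along its bore.
- mouse: Black computer mouse 105 x 58 x 33 mm, long along its x. Origin at its underside's centre. To be left alone.
- radio: Black hand-held radio lying on its back, 115 x 56 x 34 mm, with a 90 mm long rubber aerial pointing along its x. Origin at the case's underside centre. To be left alone.
- screwdriver: Screwdriver lying along its x axis, handle to -x, under 40 mm high. To be left alone.
- bottle: Water bottle, 66 mm diameter, 200 mm tall, origin at its foot. To be left alone.
- mug: White mug, 80 mm diameter, 90 mm tall, handle to its +y, origin at its foot. To be left alone.

How it is judged:
By the outcome, as a careful person would: the job done as asked, in the order asked, and still so for the second after the job is handed in, with the robot touching nothing.
It also fails if it takes over 72 s, if anything falls off the work surface, if the arm or the gripper's body presses on something with over 40 N, if the wrist force passes 120 N, or if a joint passes its speed limit or range.

## Working session

There is one attempt and no reset: what is moved stays moved. The work goes in short steps, Python scripts to look and compute and a shell command to move; the robot and the scene stay as the last step left them, time stands still between calls to the robot, and variables do not carry over. Pictures are saved under pics/ and viewed, about 8 in all and at most 12, crops included, and the job is handed in when it is done.

```bash
mkdir -p pics; cat > h.py <<'E'
import numpy as np, cv2
from scipy.spatial.transform import Rotation as R
from station import arm
def st():
    s=arm.get_state(); return s,np.array(s['position']),R.from_euler('xyz',s['orientation']).as_matrix()
def rel(target,rpy=None):
    "shift in tool axes (cm) and turn (rotvec) to reach target"
    s,p,M=st(); d=M.T@(np.array(target)-p)*100
    t=(R.from_matrix(M.T)*R.from_euler('xyz',rpy)).as_rotvec() if rpy is not None else None
    return d.round(2),t
def cam(n):
    c=arm.get_calibration(n); f=240/np.tan(np.radians(c['vertical_fov'])/2)
    if 'eye' in c:
        o=np.array(c['orientation']); Rm=o if o.shape==(3,3) else R.from_euler('xyz',o).as_matrix()
        return f,c['cx'],c['cy'],np.array(c['eye']),Rm
    s,p,M=st(); H=np.array(c['hand_eye']); return f,c['cx'],c['cy'],p+M@H[:3,3],M@H[:3,:3]
def ray(C,u,v,z):
    f,cx,cy,e,Rm=C; d=Rm@np.array([(u-cx)/f,(v-cy)/f,1]); return e+d*(z-e[2])/d[2]
def proj(C,P):
    f,cx,cy,e,Rm=C; q=(np.atleast_2d(P)-e)@Rm; return np.c_[cx+f*q[:,0]/q[:,2],cy+f*q[:,1]/q[:,2]]
E
python3 - <<'E'
from h import *
s,p,M=st(); print(s); print(M.round(3))
for n in('scene','top','wrist'): print(n,arm.get_calibration(n))
a=arm.snapshot('scene');b=arm.snapshot('top')
cv2.imwrite('pics/scene0.png',a);cv2.imwrite('pics/top0.png',b)
for t in 'post swivel cap sleeve collar mouse radio screwdriver bottle mug'.split():
  for c in('top','scene'):
    print(t,c,[(np.round(d['point'],3).tolist(),round(d['p'],2)) for d in arm.boxes_of(c,t)[:2]])
E
```

```text
{'t': 0.0, 'q': array([-1.25591373,  0.32178064, -0.07007926,  1.45165106,  0.02261952,
        1.37079231, -0.05690967]), 'qvel': array([ 8.66508732e-04,  7.16206130e-04, -7.72056284e-05, -1.17218578e-04,
        3.13185427e-04, -2.86985368e-04, -9.23121844e-04]), 'joint_efforts': array([ 2.94457623e-04, -4.91282487e+01, -4.03881753e-01, -3.12533391e+01,
       -6.40847068e-02,  4.36048291e-02,  1.55431999e-04]), 'position': array([0.19247151, 0.62028444, 0.221501  ]), 'orientation': array([-1.57091475,  0.0018408 ,  1.2700327 ]), 'force': array([-0.55572342, -0.99130897,  0.22519501]), 'moment': array([ 0.01742382, -0.04743652,  0.02942138]), 'width': 0.08722008139881465}
[[ 0.296 -0.    -0.955]
 [ 0.955 -0.002  0.296]
 [-0.002 -1.    -0.   ]]
scene {'vertical_fov': 54.585158883344334, 'cx': 314.81188464077275, 'cy': 235.2573325418506, 'eye': array([1.29007356, 0.34341795, 0.62863931]), 'orientation': array([-2.15360241, -0.01650928,  2.08288211])}
top {'vertical_fov': 52.60966022539929, 'cx': 316.8705674210191, 'cy': 230.88336914455954, 'eye': array([ 0.44172607, -0.04522398,  1.1
[... 852 characters left out ...]
[0.522, 0.206, 0.042], 0.88)]
sleeve scene [([0.537, 0.21, 0.032], 0.83)]
collar top [([0.524, -0.226, 0.022], 0.56), ([0.697, -0.348, 0.037], 0.24)]
collar scene [([0.53, -0.221, 0.012], 0.76)]
mouse top [([0.716, 0.16, 0.029], 0.55)]
mouse scene [([0.738, 0.164, 0.029], 0.82), ([0.552, -0.438, 0.033], 0.3)]
radio top []
radio scene [([0.556, -0.436, 0.031], 0.65)]
screwdriver top [([0.669, -0.229, 0.024], 0.67), ([0.694, 0.352, 0.127], 0.58)]
screwdriver scene [([0.682, -0.225, 0.022], 0.74)]
bottle top [([0.694, 0.349, 0.127], 0.73), ([0.7, -0.345, 0.037], 0.73)]
bottle scene [([0.724, 0.362, 0.105], 0.81)]
mug top [([0.698, -0.346, 0.04], 0.86), ([0.714, 0.159, 0.03], 0.28)]
mug scene []
```

View pics/scene0.png

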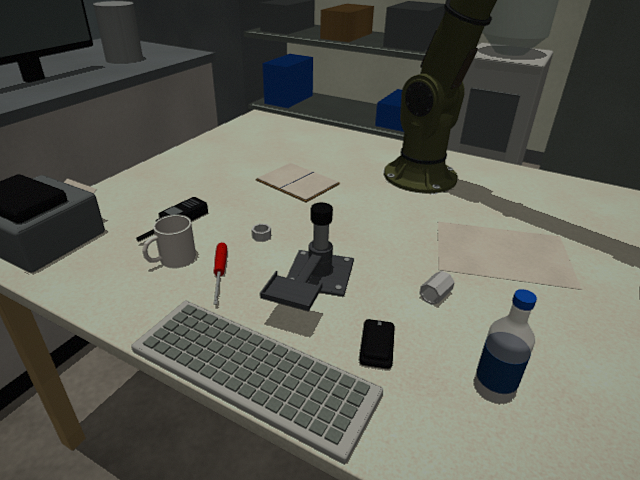

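View pics/top0.png

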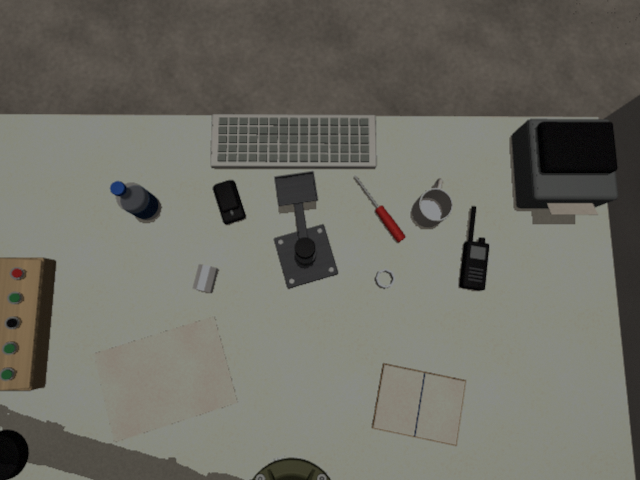

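```bash
python3 - <<'E'
from h import *
T=cam('top');S=cam('scene')
print('top cap',ray(T,305,243,.167),'scene cap top',ray(S,321.5,208,.167),'scene cap mid',ray(S,321,214,.152))
for u,v in((276,241),(323,226),(338,270),(289,287)): print(ray(T,u,v,.01))
print('sleeve',ray(T,206,278,.03))
print(rel([.50,.2,.23],[-np.pi/2,0,np.pi/2]))
E
```

```text
top cap [ 0.58787426 -0.03339384  0.167     ] scene cap top [ 0.58349084 -0.02981217  0.167     ] scene cap mid [ 0.58207481 -0.03130912  0.152     ]
[0.61510009 0.0399857  0.01      ]
[ 0.65280661 -0.07618523  0.01      ]
[ 0.54344275 -0.1125315   0.01      ]
[0.50213881 0.00700944 0.01      ]
sleeve [0.52268323 0.2046916  0.03      ]
(array([-31.09,  -0.74, -41.83]), array([ 7.90965394e-05, -3.00763725e-01,  1.16634222e-04]))
```

```bash
python3 -m crank '[{"hand":1,"dx":-3.5,"dy":-0.4,"dz":-4.7},{"hand":1,"dx":-3.5,"dy":-0.4,"dz":-4.7},{"hand":1,"dx":-3.5,"dy":-0.4,"dz":-4.7},{"hand":1,"dx":-3.5,"dy":-0.4,"dz":-4.7},{"hand":1,"dx":-3.5,"dy":-0.4,"dz":-4.7},{"hand":1,"dx":-3.5,"dy":-0.4,"dz":-4.7},{"hand":1,"dx":-3.5,"dy":-0.4,"dz":-4.7},{"hand":1,"dx":-3.5,"dy":-0.4,"dz":-4.7}]'
python3 -m crank '[{"hand":1,"dx":-2,"dz":-4,"ay":-0.1},{"hand":1,"ay":-0.1},{"hand":1,"ay":-0.1},{"hand":1}]'
python3 - <<'E'
from h import *
C=cam('wrist');a=arm.snapshot('wrist');cv2.imwrite('pics/w1.png',a)
o=arm.outline_of('wrist','sleeve')
for d in o[:2]:
  m=d['mask'].astype(np.uint8); c=max(cv2.findContours(m,0,2)[0],key=cv2.contourArea)
  r=cv2.minAreaRect(c); print(d['p'],r)
  B=np.array([ray(C,u,v,.03) for u,v in cv2.boxPoints(r)]); print(B.round(4), B.mean(0))
print([ (d['point'],d['p']) for d in arm.boxes_of('wrist','sleeve')[:2]])
print(rel([.58,-.032,.26],[-np.pi/2,0,np.pi/2]))
E
```

```text
[]
(array([-50.87,  -3.74, -56.34]), array([ 6.50552166e-05, -3.00793114e-01,  5.90476076e-05]))schema error: expected keys hand, dx, dy, dz, ax, ay, az
schema error: expected keys hand, dx, dy, dz, ax, ay, az
```

View pics/w1.png

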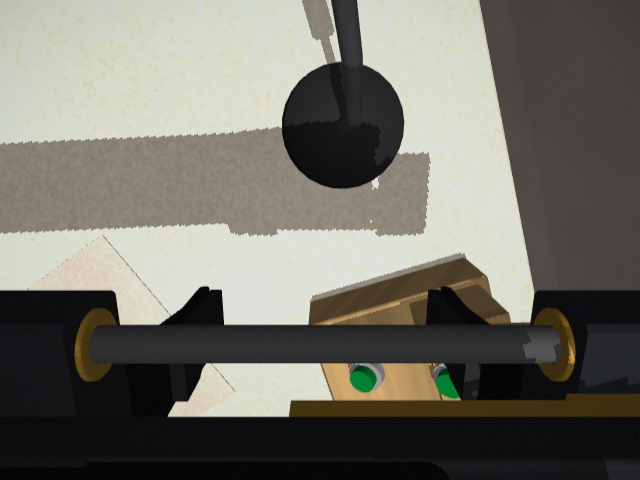

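```bash
python3 - <<'E'
from h import *
print(rel([.60,.225,.26]))
E
R='x'; python3 -m crank '[{"hand":1,"dx":-3,"dy":-0.5,"dz":-5.4,"ax":0,"ay":0,"az":0},{"hand":1,"dx":-3,"dy":-0.5,"dz":-5.4,"ax":0,"ay":0,"az":0},{"hand":1,"dx":-3,"dy":-0.5,"dz":-5.4,"ax":0,"ay":0,"az":0},{"hand":1,"dx":-3,"dy":-0.5,"dz":-5.4,"ax":0,"ay":0,"az":0},{"hand":1,"dx":-3,"dy":-0.5,"dz":-5.4,"ax":0,"ay":0,"az":0},{"hand":1,"dx":-3,"dy":-0.5,"dz":-5.4,"ax":0,"ay":0,"az":0},{"hand":1,"dx":-3,"dy":-0.5,"dz":-5.4,"ax":0,"ay":0,"az":0},{"hand":1,"dx":-3,"dy":-0.5,"dz":-5.4,"ax":0,"ay":0,"az":0}]'; python3 -c "
from h import *
print(rel([.60,.225,.26],[-np.pi/2,0,np.pi/2]))"
```

```text
(array([-25.74,  -3.74, -50.64]), None)
t: 2.25
position: [0.5353, 0.2622, 0.2631]
orientation: [-1.571, -0.001, 1.27]
force: [1.0, 1.1, 0.1]
width: 0.0871
(array([-1.64,  0.31, -7.28]), array([ 0.00067732, -0.30048349,  0.00083793]))
```

```bash
python3 -m crank '[{"hand":1,"dx":-0.8,"dy":0,"dz":-3.6,"ax":0,"ay":0,"az":0},{"hand":1,"dx":-0.8,"dy":0.2,"dz":-3.6,"ax":0,"ay":0,"az":0},{"hand":1,"dx":0,"dy":0,"dz":0,"ax":0,"ay":-0.15,"az":0},{"hand":1,"dx":0,"dy":0,"dz":0,"ax":0,"ay":-0.15,"az":0},{"hand":1,"dx":0,"dy":0,"dz":0,"ax":0,"ay":0,"az":0}]'
cat > look.py <<'E'
from h import *
import sys
def look(th,z,name):
  C=cam('wrist');a=arm.snapshot('wrist');cv2.imwrite('pics/%s.png'%name,a)
  for d in arm.outline_of('wrist',th)[:2]:
    m=d['mask'].astype(np.uint8); c=max(cv2.findContours(m,0,2)[0],key=cv2.contourArea)
    r=cv2.minAreaRect(c); print(d['p'],r)
    B=np.array([ray(C,u,v,z) for u,v in cv2.boxPoints(r)]); print(B.round(4).tolist(), B.mean(0))
  print([ (d['point'],d['p']) for d in arm.boxes_of('wrist',th)[:2]])
  return C,a
if __name__=='__main__': look(sys.argv[1],float(sys.argv[2]),sys.argv[3])
E
python3 look.py sleeve .03 w2
python3 -c "
from h import *
print(rel([.66,-.032,.27],[-np.pi/2,0,np.pi/2]))"
```

```text
t: 2.88
position: [0.5982, 0.227, 0.2606]
orientation: [-1.571, -0.0, 1.568]
force: [0.8, -0.2, 0.4]
width: 0.0871
0.57 ((305.7884521484375, 134.05767822265625), (49.02902603149414, 69.62122344970703), 11.309932708740234)
[[0.5493, 0.1789, 0.03], [0.4889, 0.1933, 0.03], [0.4972, 0.2367, 0.03], [0.5583, 0.2241, 0.03]] [0.52341054 0.2082313  0.03      ]
[([0.5275, 0.2135, 0.0441], 0.87)]
(array([-25.89,  -0.94,  -6.27]), array([ 0.00012586, -0.0027517 ,  0.0001443 ]))
```

View pics/w2.png

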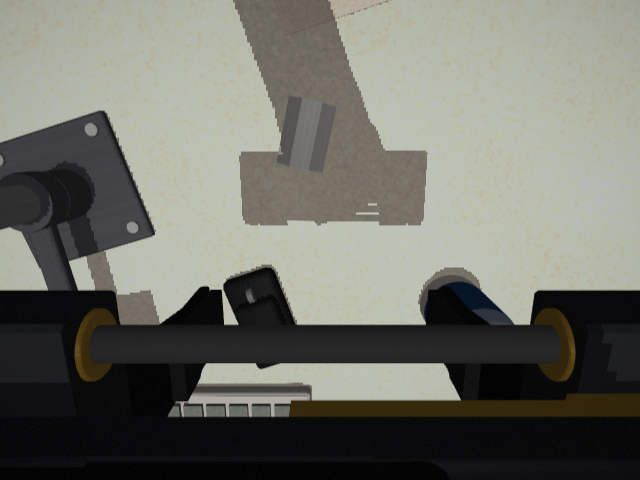

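```bash
python3 -m crank '[{"hand":1,"dx":-5.2,"dy":-0.4,"dz":-1.2,"ax":0,"ay":0,"az":0},{"hand":1,"dx":-5.2,"dy":-0.4,"dz":-1.2,"ax":0,"ay":0,"az":0},{"hand":1,"dx":-5.2,"dy":-0.3,"dz":-1.2,"ax":0,"ay":0,"az":0},{"hand":1,"dx":-5.2,"dy":0,"dz":-1.2,"ax":0,"ay":0,"az":0},{"hand":1,"dx":-5.1,"dy":0,"dz":-1.4,"ax":0,"ay":0,"az":0},{"hand":1,"dx":0,"dy":0,"dz":0,"ax":0,"ay":0,"az":0}]'
python3 - <<'E'
from look import *
C,a=look('cap',.167,'w3')
print(rel([.58,-.032,.27]))
E
```

```text
t: 3.78
position: [0.6599, -0.0392, 0.2717]
orientation: [-1.571, 0.004, 1.559]
force: [-0.5, -0.3, -0.5]
width: 0.0869
0.64 ((335.8197021484375, 122.48361206054688), (69.25984191894531, 72.51913452148438), 5.194429397583008)
[[0.5991, -0.0574, 0.167], [0.5562, -0.0522, 0.167], [0.5603, -0.0101, 0.167], [0.6035, -0.0134, 0.167]] [ 0.57979263 -0.03327069  0.167     ]
[([0.5803, -0.0313, 0.1678], 0.79)]
(array([-0.14,  0.15,  7.99]), None)
```

View pics/w3.png

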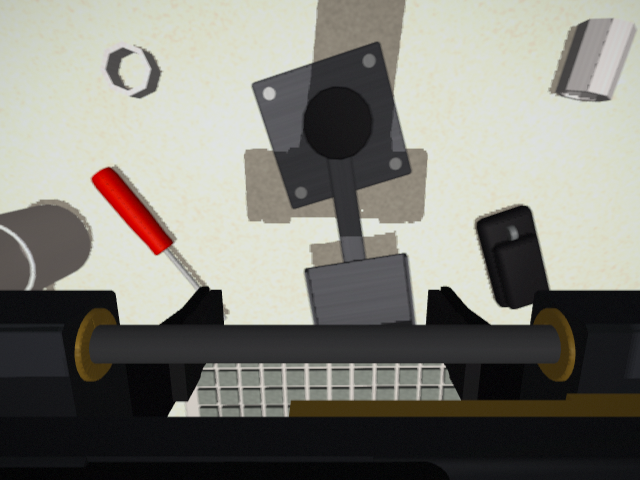

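```bash
python3 -m crank '[{"hand":1,"dx":-0.1,"dy":2,"dz":4,"ax":0,"ay":0,"az":0},{"hand":1,"dx":-0.1,"dy":2,"dz":4,"ax":0,"ay":0,"az":0},{"hand":1,"dx":0,"dy":2,"dz":0,"ax":0,"ay":0,"az":0},{"hand":1,"dx":0,"dy":0,"dz":0,"ax":0,"ay":0,"az":0},{"hand":1,"dx":0,"dy":0,"dz":0,"ax":0,"ay":0,"az":0}]'
python3 -c "
from h import *
print(rel([.58,-.0325,.145],[-np.pi/2,0,np.pi/2]),st()[1:])"
```

```text
t: 4.55
position: [0.5807, -0.0327, 0.2125]
orientation: [-1.572, -0.0, 1.572]
force: [-0.1, 1.0, 1.2]
width: 0.0871
(array([0.02, 6.75, 0.08]), array([0.00146398, 0.00102028, 0.00027914])) (array([ 0.58074381, -0.03269157,  0.21253439]), array([[-1.02048331e-03,  1.46384162e-03, -9.99998408e-01],
       [ 9.99999441e-01,  2.79890450e-04, -1.02007465e-03],
       [ 2.78396777e-04, -9.99998889e-01, -1.46412642e-03]]))
```

```bash
python3 -m crank '[{"hand":1,"dx":0,"dy":3,"dz":0.1,"ax":0,"ay":0,"az":0},{"hand":1,"dx":0,"dy":3,"dz":0,"ax":0,"ay":0,"az":0},{"hand":1,"dx":0,"dy":0.7,"dz":0,"ax":0,"ay":0,"az":0},{"hand":0.45,"dx":0,"dy":0,"dz":0,"ax":0,"ay":0,"az":0},{"hand":0.4,"dx":0,"dy":0,"dz":0,"ax":0,"ay":0,"az":0},{"hand":0.4,"dx":0,"dy":0,"dz":0,"ax":0,"ay":0,"az":0},{"hand":0.4,"dx":0,"dy":0,"dz":0,"ax":0,"ay":0,"az":0},{"hand":0.4,"dx":0,"dy":0,"dz":0,"ax":0,"ay":0,"az":0}]' 12
python3 -c "
from h import *
s=st();print(s[1],s[0]['force'],s[0]['width'])"
```

```text
t: 5.55
position: [0.5791, -0.033, 0.1449]
orientation: [-1.571, -0.002, 1.57]
force: [-0.6, 8.4, 1.3]
width: 0.0449
[ 0.57911367 -0.03296395  0.14492823] [-0.57342707  8.44608213  1.32840324] 0.044879913991866215
```

```bash
for i in 1 2 3 4 5; do python3 -m crank '[{"hand":0.4,"dx":0.1,"dy":0,"dz":0,"ax":0,"ay":0,"az":0},{"hand":0.4,"dx":0,"dy":0,"dz":0,"ax":0,"ay":0,"az":0},{"hand":0.4,"dx":0,"dy":0,"dz":0,"ax":0,"ay":0,"az":0}]' | egrep 'pos|force'; done
```

```text
position: [0.5792, -0.0323, 0.1449]
force: [-0.7, 3.2, 3.5]
position: [0.5792, -0.0323, 0.1449]
force: [-1.9, 1.6, 5.0]
position: [0.5792, -0.0322, 0.1449]
force: [0.3, -1.6, 4.0]
position: [0.5792, -0.0314, 0.1448]
force: [-0.6, -2.5, 4.5]
position: [0.5792, -0.0309, 0.1448]
force: [0.7, -3.1, 5.2]
```

```bash
python3 -m crank '[{"hand":0.4,"dx":-0.2,"dy":0,"dz":0,"ax":0,"ay":0,"az":0},{"hand":0.4,"dx":0,"dy":0,"dz":0,"ax":0,"ay":0,"az":0}]' 20| egrep 'pos|force'; for i in 1 2 3; do python3 -m crank '[{"hand":0.4,"dx":0,"dy":0,"dz":0.1,"ax":0,"ay":0,"az":0},{"hand":0.4,"dx":0,"dy":0,"dz":0,"ax":0,"ay":0,"az":0}]' | egrep 'pos|force'; done;  for i in 1 2 3 4 5; do python3 -m crank '[{"hand":0.4,"dx":0,"dy":0,"dz":-0.1,"ax":0,"ay":0,"az":0},{"hand":0.4,"dx":0,"dy":0,"dz":0,"ax":0,"ay":0,"az":0}]' | egrep 'pos|force'; done
```

```text
position: [0.5792, -0.0309, 0.1449]
force: [0.5, -0.1, 5.5]
position: [0.5787, -0.031, 0.1449]
force: [3.0, 0.8, 3.8]
position: [0.5783, -0.0312, 0.1449]
force: [5.6, -0.6, 2.1]
position: [0.5783, -0.0312, 0.1449]
force: [8.1, -0.8, -0.2]
position: [0.5783, -0.0313, 0.1449]
force: [5.7, -2.0, 2.9]
position: [0.5783, -0.0312, 0.1449]
force: [4.0, -2.0, 4.3]
position: [0.5783, -0.0312, 0.1449]
force: [1.3, -1.0, 6.3]
position: [0.5784, -0.0312, 0.1448]
force: [-1.5, -1.4, 9.5]
position: [0.5785, -0.0312, 0.1448]
force: [-4.3, -1.1, 11.2]
```

```bash
python3 -m crank '[{"hand":0.4,"dx":0,"dy":-0.3,"dz":0.1,"ax":0,"ay":0,"az":0},{"hand":0.4,"dx":0,"dy":-0.4,"dz":0,"ax":0,"ay":0,"az":0},{"hand":0.4,"dx":0,"dy":-0.5,"dz":0,"ax":0,"ay":0,"az":0},{"hand":0.4,"dx":0,"dy":0,"dz":0,"ax":0,"ay":0,"az":0}]' ; python3 -m crank '[{"hand":0.4,"dx":0,"dy":-0.5,"dz":0,"ax":0,"ay":0,"az":0},{"hand":0.4,"dx":0,"dy":-0.9,"dz":0,"ax":0,"ay":0,"az":0},{"hand":0.4,"dx":0,"dy":0,"dz":0,"ax":0,"ay":0,"az":0},{"hand":0.4,"dx":0,"dy":0,"dz":0,"ax":0,"ay":0,"az":0}]';python3 -m crank '[{"hand":0.4,"dx":0,"dy":-2,"dz":0,"ax":0,"ay":0,"az":0},{"hand":0.4,"dx":0,"dy":-2,"dz":0,"ax":0,"ay":0,"az":0},{"hand":0.4,"dx":0,"dy":0,"dz":0,"ax":0,"ay":0,"az":0}]'
python3 -c "
from h import *
print(rel([.455,0,.145],[-np.pi/2,0,np.pi/2]),st()[1])"
```

```text
t: 10.18
position: [0.5796, -0.0309, 0.1567]
orientation: [-1.57, -0.0, 1.57]
force: [-0.1, -1.4, 0.2]
width: 0.0436
t: 10.68
position: [0.58, -0.0307, 0.1707]
orientation: [-1.571, -0.0, 1.57]
force: [-0.4, 0.5, 0.1]
width: 0.0437
t: 11.05
position: [0.5809, -0.031, 0.2119]
orientation: [-1.574, -0.0, 1.57]
force: [0.4, 0.6, -0.8]
width: 0.0436
(array([ 3.09,  6.65, 12.61]), array([ 0.00299276, -0.00067173,  0.00035578])) [ 0.58090659 -0.03096674  0.21189127]
```

```bash
python3 -m crank '[{"hand":0.4,"dx":1,"dy":0,"dz":4.4,"ax":0,"ay":0,"az":0},{"hand":0.4,"dx":1,"dy":0,"dz":4.4,"ax":0,"ay":0,"az":0},{"hand":0.4,"dx":1.1,"dy":0,"dz":4.3,"ax":0,"ay":0,"az":0},{"hand":0.4,"dx":0,"dy":4.5,"dz":0,"ax":0,"ay":0,"az":0},{"hand":0.4,"dx":0,"dy":4.5,"dz":0,"ax":0,"ay":0,"az":0},{"hand":0.4,"dx":0,"dy":4.5,"dz":0,"ax":0,"ay":0,"az":0},{"hand":0.4,"dx":0,"dy":4.5,"dz":0,"ax":0,"ay":0,"az":0},{"hand":0.4,"dx":0,"dy":0,"dz":0,"ax":0,"ay":0,"az":0}]'
python3 -c "
from h import *
print(rel([.45,0,.010],[-np.pi/2,0,np.pi/2]),st()[1])"
```

```text
t: 12.05
position: [0.4448, -0.0003, 0.0271]
orientation: [-1.562, 0.002, 1.57]
force: [0.8, 0.7, -0.1]
width: 0.0435
(array([ 0.04,  1.7 , -0.54]), array([-0.0088701 , -0.00100394, -0.00166937])) [ 4.44770388e-01 -3.37869554e-04  2.70825826e-02]
```

```bash
python3 -m crank '[{"hand":0.4,"dx":0,"dy":1.2,"dz":-0.5,"ax":-0.009,"ay":0,"az":0},{"hand":0.4,"dx":0,"dy":0.5,"dz":0,"ax":0,"ay":0,"az":0},{"hand":0.4,"dx":0,"dy":0,"dz":0,"ax":0,"ay":0,"az":0},{"hand":0.4,"dx":0,"dy":0,"dz":0,"ax":0,"ay":0,"az":0}]'
```

```text
t: 12.55
position: [0.4546, 0.0002, 0.0142]
orientation: [-1.581, -0.0, 1.57]
force: [0.4, 0.1, -0.6]
width: 0.0435
```

```bash
for i in 1 2; do python3 -m crank '[{"hand":0.4,"dx":0,"dy":0.3,"dz":0,"ax":0,"ay":0,"az":0},{"hand":0.4,"dx":0,"dy":0,"dz":0,"ax":0,"ay":0,"az":0},{"hand":0.4,"dx":0,"dy":0,"dz":0,"ax":0,"ay":0,"az":0}]' | egrep 'pos|ori|force'; done
```

```text
position: [0.454, 0.0001, 0.0106]
orientation: [-1.58, -0.0, 1.57]
force: [-0.1, 0.9, -0.0]
position: [0.4546, 0.0002, 0.0078]
orientation: [-1.581, -0.0, 1.57]
force: [0.1, 0.7, 3.0]
```

Contact. Open, rise, and head for the sleeve.

```bash
python3 -m crank '[{"hand":1,"dx":0,"dy":0,"dz":0,"ax":0,"ay":0,"az":0},{"hand":1,"dx":0,"dy":0,"dz":0,"ax":0,"ay":0,"az":0},{"hand":1,"dx":0,"dy":0,"dz":0,"ax":0,"ay":0,"az":0},{"hand":1,"dx":0,"dy":-3,"dz":0,"ax":0.01,"ay":0,"az":0},{"hand":1,"dx":0,"dy":-6,"dz":0,"ax":0,"ay":0,"az":0},{"hand":1,"dx":0,"dy":-4,"dz":0,"ax":0,"ay":0,"az":0},{"hand":1,"dx":0,"dy":0,"dz":0,"ax":0,"ay":0,"az":0}]'
python3 -c "
from h import *
print(rel([.56,.205,.20],[-np.pi/2,0,np.pi/2-.2]),st()[1])"
```

```text
t: 14.18
position: [0.4564, 0.0004, 0.1408]
orientation: [-1.577, -0.002, 1.57]
force: [-0.8, -0.1, 0.7]
width: 0.0869
(array([ 20.48,  -5.83, -10.38]), array([0.00569639, 0.19927653, 0.00215063])) [4.56378891e-01 3.73843033e-04 1.40807772e-01]
```

```bash
python3 -m crank '[{"hand":1,"dx":4,"dy":-1.2,"dz":-2.8,"ax":0,"ay":0,"az":0},{"hand":1,"dx":4,"dy":-1.2,"dz":-2.8,"ax":0,"ay":0,"az":0},{"hand":1,"dx":4,"dy":-1.2,"dz":-2.8,"ax":0,"ay":0,"az":0},{"hand":1,"dx":4,"dy":-1.2,"dz":-2.8,"ax":0,"ay":0,"az":0},{"hand":1,"dx":4,"dy":-1.2,"dz":-2.8,"ax":0,"ay":0,"az":0},{"hand":1,"dx":0,"dy":0,"dz":0,"ax":0,"ay":0.1,"az":0},{"hand":1,"dx":0,"dy":0,"dz":0,"ax":0,"ay":0.1,"az":0},{"hand":1,"dx":0,"dy":0,"dz":0,"ax":0,"ay":0,"az":0}]'
python3 look.py sleeve .03 w4
```

```text
t: 15.18
position: [0.5934, 0.1998, 0.1955]
orientation: [-1.567, 0.002, 1.371]
force: [0.1, 0.6, 0.4]
width: 0.0873
0.78 ((320.0, 138.0), (58.0, 84.0), 0.0)
[[0.5488, 0.1797, 0.03], [0.4876, 0.1934, 0.03], [0.4963, 0.2363, 0.03], [0.558, 0.2248, 0.03]] [0.52266137 0.20855204 0.03      ]
[([0.5228, 0.2141, 0.0412], 0.58)]
```

View pics/w4.png

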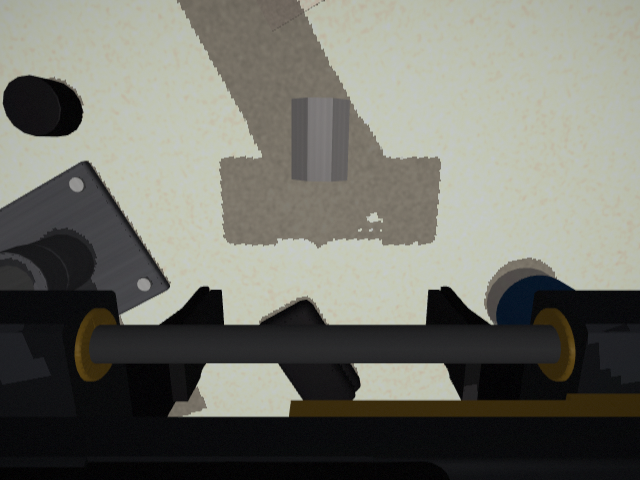

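```bash
python3 -m crank '[{"hand":1,"dx":0,"dy":0,"dz":0,"ax":0.157,"ay":0,"az":0},{"hand":1,"dx":0,"dy":0,"dz":0,"ax":0.157,"ay":0,"az":0},{"hand":1,"dx":0,"dy":0,"dz":0,"ax":0.157,"ay":0,"az":0},{"hand":1,"dx":0,"dy":0,"dz":0,"ax":0.157,"ay":0,"az":0},{"hand":1,"dx":0,"dy":0,"dz":0,"ax":0.157,"ay":0,"az":0},{"hand":1,"dx":0,"dy":0,"dz":0,"ax":0,"ay":0,"az":0},{"hand":1,"dx":0,"dy":0,"dz":0,"ax":0,"ay":0,"az":0}]'
python3 -c "
from h import *
s,p,M=st();print(s['q'].round(3),M[:,1]);print(rel([.5866,.1955,.083],[-np.pi/2+.785,0,np.pi/2-.2]))"
```

```text
t: 16.2
position: [0.5864, 0.2033, 0.1831]
orientation: [-0.864, 0.019, 1.378]
force: [-0.0, -0.2, 0.3]
width: 0.0875
[-0.208  0.805 -0.037  0.983 -0.262  2.003  1.099] [-0.64004936  0.11021282 -0.76038802]
(array([-0.58,  7.52, -6.64]), array([ 0.07839006, -0.00744576, -0.01887121]))
```

```bash
python3 -c "
from h import *
print(rel([.5753,.1978,.0803],[-np.pi/2+.70,0,np.pi/2-.2]))"
python3 -m crank '[{"hand":1,"dx":-0.2,"dy":3.5,"dz":-2.8,"ax":0,"ay":0,"az":-0.019},{"hand":1,"dx":-0.2,"dy":3.5,"dz":-2.8,"ax":0,"ay":0,"az":0},{"hand":1,"dx":0,"dy":0,"dz":0,"ax":0,"ay":0,"az":0},{"hand":1,"dx":0,"dy":0,"dz":0,"ax":0,"ay":0,"az":0}]'
python3 -c "
from h import *
s,p,M=st();print(s['q'].round(3),M[:,1]);print(rel([.5753,.1978,.0803],[-np.pi/2+.70,0,np.pi/2-.2]),rel([.5185,.2093,.0115]))"
```

```text
(array([-0.56,  8.47, -5.93]), array([-0.00660703, -0.00663557, -0.01916565]))
t: 16.7
position: [0.583, 0.1999, 0.0957]
orientation: [-0.866, 0.005, 1.367]
force: [0.2, -0.7, 0.5]
width: 0.087
[-0.196  0.85  -0.038  1.083 -0.255  1.856  1.145] [-0.63506652  0.12784266 -0.76180494]
(array([-0.35,  1.63, -0.45]), array([-0.00469843, -0.00599857, -0.00088803])) (array([-0.35, 10.63, -0.49]), None)
```

```bash
python3 -m crank '[{"hand":1,"dx":-0.3,"dy":3,"dz":-0.4,"ax":0,"ay":0,"az":0},{"hand":1,"dx":0,"dy":3,"dz":0,"ax":0,"ay":0,"az":0},{"hand":1,"dx":0,"dy":2,"dz":0,"ax":0,"ay":0,"az":0},{"hand":1,"dx":0,"dy":0,"dz":0,"ax":0,"ay":0,"az":0},{"hand":1,"dx":0,"dy":0,"dz":0,"ax":0,"ay":0,"az":0}]'
python3 -c "
from h import *
print(rel([.5185,.2093,.0115],[-np.pi/2+.70,0,np.pi/2-.2]))"
```

```text
t: 17.32
position: [0.5353, 0.2065, 0.0316]
orientation: [-0.866, 0.003, 1.366]
force: [0.6, -0.5, 0.6]
width: 0.087
(array([-0.06,  2.63, -0.01]), array([-0.0047179 , -0.00568699,  0.00036087]))
```

```bash
python3 -m crank '[{"hand":1,"dx":0,"dy":1.4,"dz":0,"ax":0,"ay":0,"az":0},{"hand":1,"dx":0,"dy":1.2,"dz":0,"ax":0,"ay":0,"az":0},{"hand":1,"dx":0,"dy":0,"dz":0,"ax":0,"ay":0,"az":0},{"hand":0.4,"dx":0,"dy":0,"dz":0,"ax":0,"ay":0,"az":0},{"hand":0.4,"dx":0,"dy":0,"dz":0,"ax":0,"ay":0,"az":0},{"hand":0.4,"dx":0,"dy":0,"dz":0,"ax":0,"ay":0,"az":0},{"hand":0.4,"dx":0,"dy":0,"dz":0,"ax":0,"ay":0,"az":0},{"hand":0.4,"dx":0,"dy":0,"dz":0,"ax":0,"ay":0,"az":0}]' 30
```

```text
t: 18.32
position: [0.5168, 0.2097, 0.0097]
orientation: [-0.862, 0.005, 1.366]
force: [0.5, 0.4, -0.3]
width: 0.0447
```

```bash
python3 -m crank '[{"hand":0.4,"dx":0,"dy":-1.5,"dz":-1.3,"ax":0,"ay":0,"az":0},{"hand":0.4,"dx":0,"dy":-3.8,"dz":-3.2,"ax":0,"ay":0,"az":0},{"hand":0.4,"dx":0,"dy":-3.8,"dz":-3.2,"ax":0,"ay":0,"az":0},{"hand":0.4,"dx":0,"dy":-2,"dz":-1,"ax":-0.15,"ay":0,"az":0},{"hand":0.4,"dx":0,"dy":0,"dz":0,"ax":-0.15,"ay":0,"az":0},{"hand":0.4,"dx":0,"dy":0,"dz":0,"ax":-0.15,"ay":0,"az":0},{"hand":0.4,"dx":0,"dy":0,"dz":0,"ax":-0.15,"ay":0,"az":0},{"hand":0.4,"dx":0,"dy":0,"dz":0,"ax":-0.15,"ay":0,"az":0}]' 
python3 -m crank '[{"hand":0.4,"dx":0,"dy":0,"dz":0,"ax":-0.15,"ay":0,"az":0},{"hand":0.4,"dx":0,"dy":0,"dz":0,"ax":-0.15,"ay":0,"az":0},{"hand":0.4,"dx":0,"dy":0,"dz":0,"ax":-0.15,"ay":0,"az":0},{"hand":0.4,"dx":0,"dy":0,"dz":0,"ax":-0.15,"ay":0,"az":0},{"hand":0.4,"dx":0,"dy":0,"dz":0,"ax":-0.15,"ay":0,"az":0},{"hand":0.4,"dx":0,"dy":0,"dz":0,"ax":-0.071,"ay":0,"az":0},{"hand":0.4,"dx":0,"dy":0,"dz":0,"ax":0,"ay":0,"az":0},{"hand":0.4,"dx":0,"dy":0,"dz":0,"ax":0,"ay":0,"az":0}]' 
python3 -c "
from h import *
s,p,M=st();print(s['q'].round(3));print(rel([.56,.20,.05],[-.862-np.pi/2,0,np.pi/2-.2]))"
```

```text
t: 19.32
position: [0.6522, 0.1819, 0.0379]
orientation: [-1.617, 0.004, 1.367]
force: [0.9, 0.2, -2.1]
width: 0.0433
t: 20.32
position: [0.6552, 0.1744, 0.0362]
orientation: [-2.325, 0.022, 1.349]
force: [-0.2, 0.0, -1.3]
width: 0.0438
[-1.085  0.343  0.56   2.151  1.17   0.392 -0.283]
(array([ 0.38, -7.75,  6.23]), array([-0.10820645,  0.00082151, -0.03081073]))
```

```bash
python3 -m crank '[{"hand":0.4,"dx":0.2,"dy":-2.2,"dz":-2,"ax":0,"ay":0,"az":0},{"hand":0.4,"dx":0.2,"dy":-2.2,"dz":-2,"ax":0,"ay":0,"az":0},{"hand":0.4,"dx":0,"dy":-3.3,"dz":3.4,"ax":0,"ay":0,"az":0},{"hand":0.4,"dx":0,"dy":-3.2,"dz":3.5,"ax":0,"ay":0,"az":0},{"hand":0.4,"dx":0,"dy":0,"dz":0,"ax":-0.108,"ay":0,"az":-0.03},{"hand":0.4,"dx":0,"dy":0,"dz":0,"ax":0,"ay":0,"az":0},{"hand":0.4,"dx":0,"dy":0,"dz":0,"ax":0,"ay":0,"az":0}]' 
python3 - <<'E'
from h import *
s,p,M=st();print(s['q'].round(3));print(rel([.56,.20,.04],[-.862-np.pi/2,0,np.pi/2-.2]))
a=arm.snapshot('scene');b=arm.snapshot('top')
S=cv2.resize(a[150:430,180:560],None,fx=2,fy=2);cv2.imwrite('pics/s5.png',S)
for n in('mouse','sleeve'):
  for c in('top','scene'): print(n,c,[(d['point'],d['p']) for d in arm.boxes_of(c,n)[:1]])
E
```

```text
t: 21.2
position: [0.5638, 0.1996, 0.0962]
orientation: [-2.432, 0.001, 1.368]
force: [0.1, -0.3, -1.8]
width: 0.0436
[-1.234  0.083  0.456  2.331  1.342  0.673 -0.508]
(array([-0.03,  3.37,  4.51]), array([-0.00118687, -0.00090713, -0.00318291]))
mouse top [([0.7422, 0.1496, 0.0283], 0.79)]
mouse scene [([0.7636, 0.1537, 0.0307], 0.97)]
sleeve top [([0.5531, 0.2081, 0.1319], 0.76)]
sleeve scene [([0.5717, 0.2016, 0.1126], 0.64)]
```

View pics/s5.png

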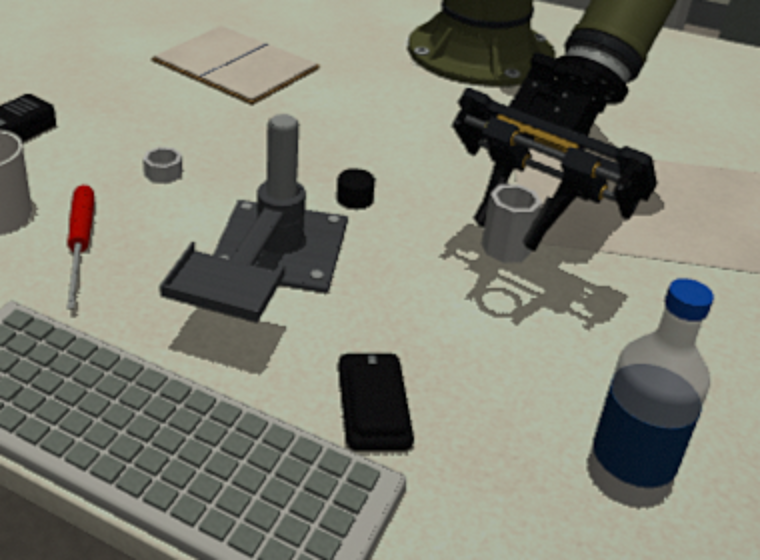

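```bash
python3 -m crank '[{"hand":0.4,"dx":0,"dy":1.8,"dz":2.2,"ax":0,"ay":0,"az":0},{"hand":0.4,"dx":0,"dy":1.8,"dz":2.2,"ax":0,"ay":0,"az":0},{"hand":0.4,"dx":0,"dy":0.5,"dz":0.6,"ax":0,"ay":0,"az":0},{"hand":0.4,"dx":0,"dy":0,"dz":0,"ax":0,"ay":0,"az":0},{"hand":0.4,"dx":0,"dy":0,"dz":0,"ax":0,"ay":0,"az":0}]' 
python3 -c "
from h import *
print(rel([.563,.20,.024],[-.862-np.pi/2,0,np.pi/2-.2]))"
```

```text
t: 22.12
position: [0.5618, 0.201, 0.0317]
orientation: [-2.434, 0.0, 1.371]
force: [-0.6, 0.4, -1.2]
width: 0.0439
(array([-0.08,  0.61,  0.5 ]), array([ 1.03171129e-03,  8.51667578e-05, -3.41853169e-04]))
```

```bash
for i in 1 2 3 4; do python3 -m crank '[{"hand":0.4,"dx":0,"dy":0.16,"dz":0.19,"ax":0,"ay":0,"az":0},{"hand":0.4,"dx":0,"dy":0,"dz":0,"ax":0,"ay":0,"az":0}]' | egrep 'pos|force'; done
```

```text
position: [0.5613, 0.2008, 0.0285]
force: [-0.0, -0.2, -1.0]
position: [0.5611, 0.2005, 0.0255]
force: [0.0, -0.4, -0.5]
position: [0.5613, 0.2006, 0.0233]
force: [0.0, 0.2, -1.4]
position: [0.5629, 0.2007, 0.0232]
force: [-2.5, -1.3, 11.4]
```

```bash
python3 -m crank '[{"hand":0.4,"dx":0,"dy":-0.07,"dz":-0.08,"ax":0,"ay":0,"az":0},{"hand":1,"dx":0,"dy":0,"dz":0,"ax":0,"ay":0,"az":0},{"hand":1,"dx":0,"dy":0,"dz":0,"ax":0,"ay":0,"az":0},{"hand":1,"dx":0,"dy":0,"dz":0,"ax":0,"ay":0,"az":0},{"hand":1,"dx":0,"dy":-2,"dz":0,"ax":0,"ay":0,"az":0},{"hand":1,"dx":0,"dy":-4,"dz":0,"ax":0,"ay":0,"az":0},{"hand":1,"dx":0,"dy":-4,"dz":0,"ax":0,"ay":0,"az":0},{"hand":1,"dx":0,"dy":0,"dz":0,"ax":0,"ay":0,"az":0}]' 
python3 -c "
from h import *
s,p,M=st();print(s['q'].round(3),M);print(rel([.61,.19,.19],[-np.pi/2,0,np.pi/2-.2]))
a=arm.snapshot('top');cv2.imwrite('pics/top6.png',a);print([(d['point'],d['p']) for d in arm.boxes_of('top','sleeve')[:1]])"
```

```text
t: 24.12
position: [0.4858, 0.2179, 0.0881]
orientation: [-2.433, -0.002, 1.374]
force: [1.0, -0.3, -0.1]
width: 0.0867
[-1.35   0.008  0.367  2.425  1.286  0.816 -0.605] [[ 0.1954566   0.74471021 -0.63812492]
 [ 0.98070928 -0.14679144  0.12907976]
 [ 0.00245574 -0.65104452 -0.75903557]]
(array([ -0.29,   3.02, -16.02]), array([0.86182875, 0.00201282, 0.00371368]))
[([0.5494, 0.204, 0.0534], 0.54)]
```

```bash
python3 -m crank '[{"hand":1,"dx":0,"dy":-3.25,"dz":-3.8,"ax":0,"ay":0,"az":0},{"hand":1,"dx":0,"dy":-3.25,"dz":-3.8,"ax":0,"ay":0,"az":0},{"hand":1,"dx":0,"dy":0,"dz":-2,"ax":0.144,"ay":0,"az":0},{"hand":1,"dx":0,"dy":0,"dz":-2,"ax":0.144,"ay":0,"az":0},{"hand":1,"dx":0,"dy":0,"dz":-2,"ax":0.144,"ay":0,"az":0},{"hand":1,"dx":0,"dy":0,"dz":-2,"ax":0.144,"ay":0,"az":0},{"hand":1,"dx":0,"dy":0,"dz":-2,"ax":0.144,"ay":0,"az":0},{"hand":1,"dx":0,"dy":0,"dz":-2,"ax":0.144,"ay":0,"az":0}]' 
python3 -c "
from h import *
s,p,M=st();print(s['q'].round(3));print(rel([.63,.187,.19],[-np.pi/2,0,np.pi/2-.2]))"
```

```text
t: 25.22
position: [0.5872, 0.1955, 0.243]
orientation: [-1.574, 0.004, 1.37]
force: [-0.6, -0.9, 0.7]
width: 0.087
[-1.119  0.344  0.958  1.533 -0.279  1.41   1.226]
(array([ 0.04,  5.32, -4.34]), array([ 0.00333342, -0.00034758, -0.00359007]))
```

```bash
python3 -m crank '[{"hand":1,"dx":0,"dy":2.5,"dz":-2.2,"ax":0,"ay":0,"az":0},{"hand":1,"dx":0,"dy":2.5,"dz":-2.2,"ax":0,"ay":0,"az":0},{"hand":1,"dx":0,"dy":0,"dz":0,"ax":0,"ay":0,"az":0},{"hand":1,"dx":0,"dy":0,"dz":0,"ax":0,"ay":0,"az":0}]' 
python3 look.py sleeve .06 w7
```

```text
t: 25.72
position: [0.629, 0.1855, 0.1924]
orientation: [-1.576, 0.005, 1.368]
force: [-0.4, 0.5, 0.5]
width: 0.0872
0.96 ((327.5, 122.0), (66.0, 63.0), 90.0)
[[0.5243, 0.185, 0.06], [0.5329, 0.2266, 0.06], [0.5756, 0.2188, 0.06], [0.5667, 0.1755, 0.06]] [0.54985329 0.20150114 0.06      ]
[([0.5482, 0.2052, 0.0585], 0.71)]
```

View pics/w7.png

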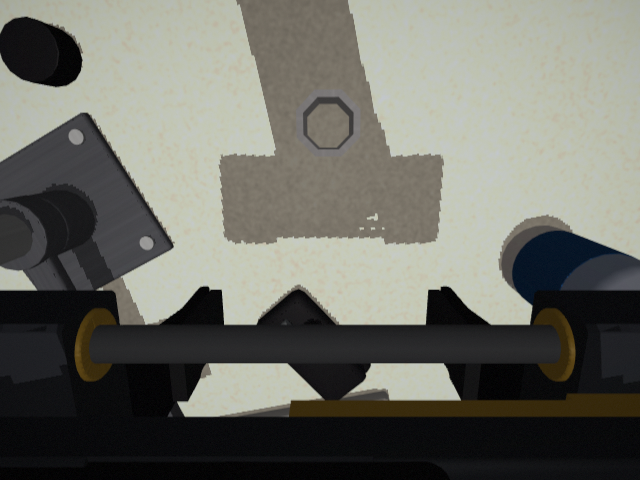

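```bash
python3 -c "
from h import *
print(rel([.55,.2015,.11],[-np.pi/2,0,np.pi/2-.2]))"
python3 -m crank '[{"hand":1,"dx":0,"dy":1.5,"dz":4,"ax":0.003,"ay":0,"az":-0.005},{"hand":1,"dx":0,"dy":3,"dz":4,"ax":0.003,"ay":0,"az":0},{"hand":1,"dx":0,"dy":3,"dz":0,"ax":0,"ay":0,"az":0},{"hand":1,"dx":0,"dy":0,"dz":0,"ax":0,"ay":0,"az":0},{"hand":1,"dx":0,"dy":0,"dz":0,"ax":0,"ay":0,"az":0}]'
python3 -c "
from h import *
print(rel([.55,.2015,.036],[-np.pi/2,0,np.pi/2-.2]))"
```

```text
(array([-0.12,  8.33,  8.08]), array([ 0.00601904, -0.00085952, -0.00199973]))
t: 26.5
position: [0.5518, 0.2026, 0.1191]
orientation: [-1.572, -0.003, 1.369]
force: [1.1, 0.3, 0.2]
width: 0.0865
(array([-0.17,  8.31,  0.17]), array([ 0.0010267 , -0.00162981,  0.00329585]))
```

```bash
python3 -m crank '[{"hand":1,"dx":-0.15,"dy":3,"dz":0.2,"ax":0,"ay":0,"az":0.003},{"hand":1,"dx":0,"dy":3,"dz":0,"ax":0,"ay":0,"az":0},{"hand":1,"dx":0,"dy":2.2,"dz":0,"ax":0,"ay":0,"az":0},{"hand":1,"dx":0,"dy":0,"dz":0,"ax":0,"ay":0,"az":0}]'
python3 -m crank '[{"hand":0.4,"dx":0,"dy":0,"dz":0,"ax":0,"ay":0,"az":0},{"hand":0.4,"dx":0,"dy":0,"dz":0,"ax":0,"ay":0,"az":0},{"hand":0.4,"dx":0,"dy":0,"dz":0,"ax":0,"ay":0,"az":0},{"hand":0.4,"dx":0,"dy":0,"dz":0,"ax":0,"ay":0,"az":0},{"hand":0.4,"dx":0,"dy":0,"dz":0,"ax":0,"ay":0,"az":0}]' 30
```

```text
t: 27.0
position: [0.548, 0.2008, 0.0347]
orientation: [-1.569, 0.003, 1.369]
force: [-0.4, -0.2, 1.1]
width: 0.0869
t: 27.62
position: [0.5484, 0.2016, 0.0355]
orientation: [-1.57, 0.001, 1.369]
force: [-0.1, 1.5, -0.4]
width: 0.0452
```

```bash
python3 -m crank '[{"hand":0.4,"dx":0,"dy":-3,"dz":0,"ax":0,"ay":0,"az":0},{"hand":0.4,"dx":0,"dy":-5,"dz":0,"ax":0,"ay":0,"az":0},{"hand":0.4,"dx":0,"dy":-5,"dz":0,"ax":0,"ay":0,"az":0},{"hand":0.4,"dx":0,"dy":-5,"dz":0,"ax":0,"ay":0,"az":0},{"hand":0.4,"dx":0,"dy":0,"dz":0,"ax":0,"ay":0,"az":0}]'
python3 -c "
from h import *
print(rel([.578,-.031,.215],[-np.pi/2,0,np.pi/2-.2]))"
```

```text
t: 28.25
position: [0.5509, 0.2019, 0.2192]
orientation: [-1.575, -0.004, 1.369]
force: [-0.0, 0.2, -1.3]
width: 0.0442
(array([-22.28,   0.37,  -7.32]), array([ 0.0041388 , -0.00156432,  0.00368421]))
```

```bash
python3 -m crank '[{"hand":0.4,"dx":-4.5,"dy":0,"dz":-1.5,"ax":0,"ay":0,"az":0},{"hand":0.4,"dx":-4.5,"dy":0,"dz":-1.5,"ax":0,"ay":0,"az":0},{"hand":0.4,"dx":-4.5,"dy":0,"dz":-1.5,"ax":0,"ay":0,"az":0},{"hand":0.4,"dx":-4.5,"dy":0,"dz":-1.5,"ax":0,"ay":0,"az":0},{"hand":0.4,"dx":-4.2,"dy":0,"dz":-1.3,"ax":0,"ay":0,"az":0.003},{"hand":0.4,"dx":0,"dy":0,"dz":0,"ax":0.004,"ay":0,"az":0},{"hand":0.4,"dx":0,"dy":0,"dz":0,"ax":0,"ay":0,"az":0}]'
python3 - <<'E'
from h import *
print(rel([.578,-.031,.205],[-np.pi/2,0,np.pi/2-.2]))
C=cam('wrist'); a=arm.snapshot('wrist'); print(proj(C,[[.5795,-.031,.161]]))
cv2.imwrite('pics/w8.png',a)
E
```

```text
t: 29.12
position: [0.575, -0.0299, 0.2144]
orientation: [-1.564, 0.004, 1.369]
force: [-0.1, -0.7, -1.5]
width: 0.0437
(array([-0.05,  0.93, -0.32]), array([-0.00712161, -0.00145045, -0.00421808]))
[[327.47014942 279.20939873]]
```

View pics/w8.png

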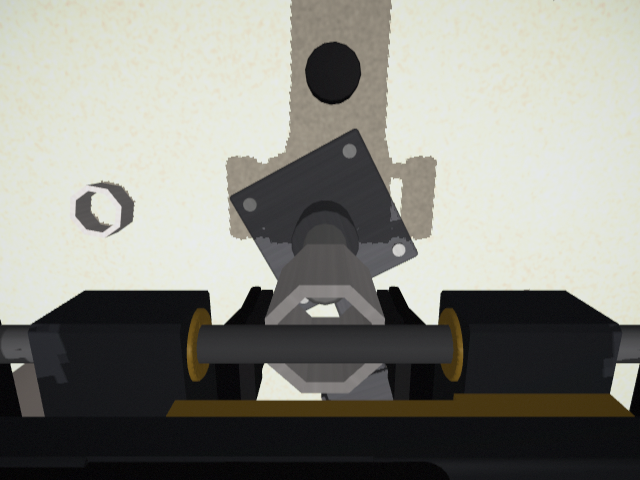

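```bash
python3 -m crank '[{"hand":0.4,"dx":0,"dy":0.8,"dz":-0.3,"ax":-0.007,"ay":0,"az":-0.004},{"hand":0.4,"dx":0,"dy":0,"dz":0,"ax":0,"ay":0,"az":0},{"hand":0.4,"dx":0,"dy":0,"dz":0,"ax":0,"ay":0,"az":0}]'
python3 -c "
from h import *
print(rel([.578,-.031,.200],[-np.pi/2,0,np.pi/2-.2]))"
for i in 1 2 3; do python3 -m crank '[{"hand":0.4,"dx":0,"dy":0.3,"dz":0,"ax":0,"ay":0,"az":0},{"hand":0.4,"dx":0,"dy":0,"dz":0,"ax":0,"ay":0,"az":0}]' | egrep 'pos|force'; done
```

```text
t: 29.55
position: [0.5784, -0.0307, 0.2074]
orientation: [-1.572, 0.0, 1.37]
force: [-0.9, 0.2, -1.1]
width: 0.0439
(array([-0.04,  0.74,  0.04]), array([ 0.00157782, -0.00066232, -0.00035633]))
position: [0.5784, -0.0311, 0.2044]
force: [0.5, 0.7, -1.5]
position: [0.5784, -0.0313, 0.2013]
force: [0.5, 0.2, -1.8]
position: [0.5784, -0.0312, 0.1982]
force: [-0.1, 0.4, -1.7]
```

```bash
for i in 1 2 3 4; do python3 -m crank '[{"hand":0.4,"dx":0,"dy":0.2,"dz":0,"ax":0,"ay":0,"az":0},{"hand":0.4,"dx":0,"dy":0,"dz":0,"ax":0,"ay":0,"az":0}]' | egrep 'pos|force'; done
```

```text
position: [0.5785, -0.0312, 0.1964]
force: [-0.3, 0.5, -1.4]
position: [0.5784, -0.0312, 0.1944]
force: [-0.6, 1.0, -2.0]
position: [0.5784, -0.0312, 0.1923]
force: [-0.2, 0.6, -1.2]
position: [0.5784, -0.0312, 0.1903]
force: [-0.3, 0.9, -1.3]
```

```bash
for i in 1 2 3 4; do python3 -m crank '[{"hand":0.4,"dx":0,"dy":0.5,"dz":0,"ax":0,"ay":0,"az":0},{"hand":0.4,"dx":0,"dy":0.5,"dz":0,"ax":0,"ay":0,"az":0},{"hand":0.4,"dx":0,"dy":0.5,"dz":0,"ax":0,"ay":0,"az":0},{"hand":0.4,"dx":0,"dy":0,"dz":0,"ax":0,"ay":0,"az":0}]' | egrep 'pos|force'; done
```

```text
position: [0.5782, -0.0312, 0.1749]
force: [0.4, 0.3, -1.4]
position: [0.5783, -0.0312, 0.16]
force: [-0.4, -0.0, -2.2]
position: [0.5783, -0.0312, 0.145]
force: [-0.6, 0.8, -1.7]
position: [0.5783, -0.0313, 0.13]
force: [-0.1, 0.8, -1.2]
```

Home expected at TCP z ≈ 0.1105.

```bash
python3 -m crank '[{"hand":0.4,"dx":0,"dy":0.5,"dz":0,"ax":0,"ay":0,"az":0},{"hand":0.4,"dx":0,"dy":0.5,"dz":0,"ax":0,"ay":0,"az":0},{"hand":0.4,"dx":0,"dy":0.5,"dz":0,"ax":0,"ay":0,"az":0},{"hand":0.4,"dx":0,"dy":0,"dz":0,"ax":0,"ay":0,"az":0}]' | egrep 'pos|force'; for i in 1 2 3; do python3 -m crank '[{"hand":0.4,"dx":0,"dy":0.2,"dz":0,"ax":0,"ay":0,"az":0},{"hand":0.4,"dx":0,"dy":0,"dz":0,"ax":0,"ay":0,"az":0}]' | egrep 'pos|force'; done
```

```text
position: [0.5783, -0.0313, 0.115]
force: [-0.5, -0.2, -0.1]
position: [0.5787, -0.0313, 0.1135]
force: [0.7, 0.2, -1.2]
position: [0.5786, -0.0313, 0.1114]
force: [0.2, 0.1, -2.0]
position: [0.579, -0.0313, 0.1107]
force: [-2.6, 1.3, 6.4]
```

```bash
python3 -m crank '[{"hand":1,"dx":0,"dy":0,"dz":0,"ax":0,"ay":0,"az":0},{"hand":1,"dx":0,"dy":0,"dz":0,"ax":0,"ay":0,"az":0},{"hand":1,"dx":0,"dy":0,"dz":0,"ax":0,"ay":0,"az":0},{"hand":1,"dx":0,"dy":-4,"dz":0,"ax":0,"ay":0,"az":0},{"hand":1,"dx":0,"dy":-5,"dz":0,"ax":0,"ay":0,"az":0},{"hand":1,"dx":0,"dy":0,"dz":3,"ax":0,"ay":0.1,"az":0},{"hand":1,"dx":0,"dy":0,"dz":2,"ax":0,"ay":-0.1,"az":0},{"hand":1,"dx":0,"dy":0,"dz":0,"ax":0,"ay":0,"az":0}]'
python3 - <<'E'
from h import *
from look import look
look('cap',.03,'w9')
print(rel([.4545,0,.10],[-np.pi/2,0,np.pi/2-.2]))
E
```

```text
t: 35.55
position: [0.5293, -0.0184, 0.1994]
orientation: [-1.572, -0.003, 1.37]
force: [0.3, 0.3, 1.0]
width: 0.087
0.96 ((328.2500305175781, 130.25), (57.27565002441406, 56.56854248046875), 45.0)
[[0.4479, -0.032, 0.03], [0.4255, 0.0042, 0.03], [0.4607, 0.0293, 0.03], [0.4846, -0.0073, 0.03]] [ 0.45467044 -0.00144281  0.03      ]
0.66 ((319.6996765136719, 287.6600341796875), (43.70732498168945, 67.48202514648438), 87.35746002197266)
[[0.5567, -0.0594, 0.03], [0.5654, -0.0028, 0.03], [0.6049, -0.0084, 0.03], [0.596, -0.0666, 0.03]] [ 0.5807497  -0.03430711  0.03      ]
[([0.4554, -0.0014, 0.0287], 0.89)]
(array([0.36, 9.94, 7.88]), array([ 0.00274366, -0.00249081, -0.00041805]))
```

```bash
python3 -m crank '[{"hand":1,"dx":0.1,"dy":0,"dz":4,"ax":0,"ay":0,"az":0},{"hand":1,"dx":0.1,"dy":3,"dz":3.8,"ax":0,"ay":0,"az":0},{"hand":1,"dx":0,"dy":5,"dz":0,"ax":0,"ay":0,"az":0},{"hand":1,"dx":0,"dy":5,"dz":0,"ax":0,"ay":0,"az":0},{"hand":1,"dx":0,"dy":0,"dz":0,"ax":0,"ay":0,"az":0},{"hand":1,"dx":0,"dy":0,"dz":0,"ax":0,"ay":0,"az":0}]'
python3 -c "
from h import *
print(rel([.4547,-.0006,.009],[-np.pi/2,0,np.pi/2-.2]))"
```

```text
t: 36.45
position: [0.4558, -0.0026, 0.0708]
orientation: [-1.575, 0.001, 1.368]
force: [-0.5, 0.2, 0.4]
width: 0.087
(array([0.18, 6.18, 0.17]), array([ 0.00385052, -0.00287204, -0.00130697]))
```

```bash
python3 -m crank '[{"hand":1,"dx":0.2,"dy":3,"dz":0.2,"ax":0.004,"ay":0,"az":0},{"hand":1,"dx":0,"dy":3,"dz":0,"ax":0,"ay":0,"az":0},{"hand":1,"dx":0,"dy":0,"dz":0,"ax":0,"ay":0,"az":0},{"hand":1,"dx":0,"dy":0,"dz":0,"ax":0,"ay":0,"az":0}]'
python3 -c "
from h import *
print(rel([.4547,-.0006,.009],[-np.pi/2,0,np.pi/2-.2]))"
```

```text
t: 36.95
position: [0.4546, 0.0008, 0.0114]
orientation: [-1.571, -0.002, 1.369]
force: [0.0, -0.2, -0.0]
width: 0.0867
(array([-0.14,  0.24, -0.03]), array([ 0.00066717, -0.00171179,  0.00243146]))
```

```bash
python3 -m crank '[{"hand":0.4,"dx":-0.1,"dy":0,"dz":0,"ax":0,"ay":0,"az":0},{"hand":0.4,"dx":0,"dy":0,"dz":0,"ax":0,"ay":0,"az":0},{"hand":0.4,"dx":0,"dy":0,"dz":0,"ax":0,"ay":0,"az":0},{"hand":0.4,"dx":0,"dy":0,"dz":0,"ax":0,"ay":0,"az":0},{"hand":0.4,"dx":0,"dy":0,"dz":0,"ax":0,"ay":0,"az":0}]' 15
python3 -m crank '[{"hand":0.4,"dx":0,"dy":-2,"dz":0,"ax":0,"ay":0,"az":0},{"hand":0.4,"dx":0,"dy":-5,"dz":0,"ax":0,"ay":0,"az":0},{"hand":0.4,"dx":0,"dy":-5,"dz":0,"ax":0,"ay":0,"az":0},{"hand":0.4,"dx":0,"dy":-5,"dz":0,"ax":0,"ay":0,"az":0},{"hand":0.4,"dx":0,"dy":-2,"dz":0,"ax":0,"ay":0,"az":0},{"hand":0.4,"dx":0,"dy":0,"dz":0,"ax":0,"ay":0,"az":0}]'
python3 -c "
from h import *
print(rel([.5793,-.0312,.195],[-np.pi/2,0,np.pi/2-.2]))"
```

```text
t: 37.58
position: [0.4524, -0.0004, 0.0092]
orientation: [-1.569, 0.0, 1.369]
force: [0.3, -0.8, 0.2]
width: 0.045
t: 38.33
position: [0.4538, -0.0004, 0.2003]
orientation: [-1.571, -0.002, 1.369]
force: [-0.6, 0.2, -1.4]
width: 0.0444
(array([ -0.51,   0.53, -12.91]), array([ 1.14640122e-05, -1.66383894e-03,  1.98692937e-03]))
```

```bash
python3 -m crank '[{"hand":0.4,"dx":-0.2,"dy":0,"dz":-4.2,"ax":0,"ay":0,"az":0},{"hand":0.4,"dx":-0.2,"dy":0,"dz":-4.2,"ax":0,"ay":0,"az":0},{"hand":0.4,"dx":-0.1,"dy":0.4,"dz":-4.3,"ax":0,"ay":0,"az":0},{"hand":0.4,"dx":0,"dy":0,"dz":0,"ax":0,"ay":0,"az":0},{"hand":0.4,"dx":0,"dy":0,"dz":0,"ax":0,"ay":0,"az":0}]'
python3 - <<'E'
from h import *
print(rel([.5773,-.0308,.175],[-np.pi/2,0,np.pi/2-.2]))
a=arm.snapshot('scene');cv2.imwrite('pics/s10.png',cv2.resize(a[150:330,220:460],None,fx=3,fy=3))
E
```

```text
t: 38.95
position: [0.5692, -0.0305, 0.1946]
orientation: [-1.565, 0.003, 1.366]
force: [-1.1, -0.6, -0.4]
width: 0.0442
(array([ 0.15,  1.95, -0.81]), array([-0.00590872, -0.00482835, -0.00300009]))
```

View pics/s10.png

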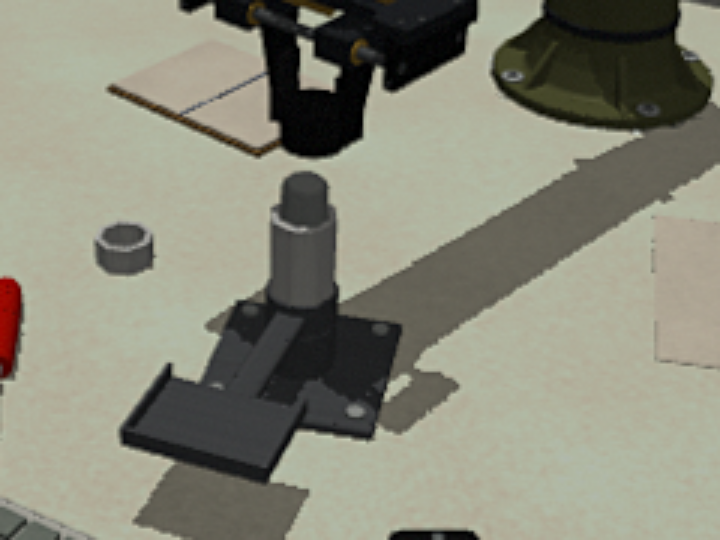

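```bash
python3 -m crank '[{"hand":0.4,"dx":0.1,"dy":0,"dz":-0.7,"ax":-0.006,"ay":0,"az":-0.003},{"hand":0.4,"dx":0,"dy":1.2,"dz":0,"ax":0,"ay":0,"az":0},{"hand":0.4,"dx":0,"dy":0,"dz":0,"ax":0,"ay":0,"az":0},{"hand":0.4,"dx":0,"dy":0,"dz":0,"ax":0,"ay":0,"az":0}]'
python3 -c "
from h import *
print(rel([.5773,-.0308,.175],[-np.pi/2,0,np.pi/2-.2]))"
```

```text
t: 39.5
position: [0.5775, -0.0295, 0.1839]
orientation: [-1.573, -0.004, 1.368]
force: [0.6, 0.1, -0.6]
width: 0.0444
(array([-0.14,  0.89, -0.  ]), array([ 0.00242903, -0.00233042,  0.00353604]))
```

```bash
python3 -m crank '[{"hand":0.4,"dx":-0.1,"dy":0.7,"dz":0,"ax":0.002,"ay":0,"az":0.003},{"hand":0.4,"dx":0,"dy":0,"dz":0,"ax":0,"ay":0,"az":0}]'|egrep 'pos|force'; for i in 1 2 3 4 5; do python3 -m crank '[{"hand":0.4,"dx":0,"dy":0.3,"dz":0,"ax":0,"ay":0,"az":0},{"hand":0.4,"dx":0,"dy":0,"dz":0,"ax":0,"ay":0,"az":0}]' | egrep 'pos|force'; done
```

```text
position: [0.5771, -0.0307, 0.1762]
force: [-0.8, -0.4, -0.5]
position: [0.5774, -0.0308, 0.1736]
force: [0.5, 0.4, -0.2]
position: [0.5774, -0.0307, 0.1706]
force: [0.3, 0.3, 0.1]
position: [0.5774, -0.0307, 0.1676]
force: [-0.1, -0.5, -0.1]
position: [0.5774, -0.0307, 0.1646]
force: [0.7, 0.2, 0.6]
position: [0.5774, -0.0307, 0.1616]
force: [-0.4, -0.3, -0.9]
```

```bash
python3 -m crank '[{"hand":0.4,"dx":0,"dy":0.6,"dz":0,"ax":0,"ay":0,"az":0},{"hand":0.4,"dx":0,"dy":0.5,"dz":0,"ax":0,"ay":0,"az":0},{"hand":0.4,"dx":0,"dy":0,"dz":0,"ax":0,"ay":0,"az":0}]'|egrep 'pos|force'; for i in 1 2 3 4; do python3 -m crank '[{"hand":0.4,"dx":0,"dy":0.2,"dz":0,"ax":0,"ay":0,"az":0},{"hand":0.4,"dx":0,"dy":0,"dz":0,"ax":0,"ay":0,"az":0}]' | egrep 'pos|force'; done
```

```text
position: [0.5772, -0.0307, 0.1502]
force: [0.9, -0.4, 0.3]
position: [0.5775, -0.0307, 0.1488]
force: [0.7, -0.1, -0.6]
position: [0.5775, -0.0307, 0.1467]
force: [0.3, -0.5, -0.4]
position: [0.5777, -0.0308, 0.1462]
force: [-4.2, 1.3, 8.2]
position: [0.5781, -0.0309, 0.1453]
force: [-4.7, 1.5, 15.9]
```

```bash
python3 -m crank '[{"hand":0.4,"dx":0,"dy":-0.2,"dz":0,"ax":0,"ay":0,"az":0},{"hand":1,"dx":0,"dy":0,"dz":0,"ax":0,"ay":0,"az":0},{"hand":1,"dx":0,"dy":0,"dz":0,"ax":0,"ay":0,"az":0},{"hand":1,"dx":0,"dy":0,"dz":0,"ax":0,"ay":0,"az":0},{"hand":1,"dx":0,"dy":-4,"dz":0,"ax":0,"ay":0,"az":0},{"hand":1,"dx":0,"dy":-4,"dz":0,"ax":0,"ay":0,"az":0},{"hand":1,"dx":6,"dy":0,"dz":0,"ax":0,"ay":0,"az":0},{"hand":1,"dx":6,"dy":0,"dz":0,"ax":0,"ay":0,"az":0}]'
python3 - <<'E'
from h import *
T=cam('top')
b=arm.snapshot('top'); cv2.imwrite('pics/top11.png',b)
a=cv2.imread('pics/top0.png')
print([(d['point'],d['p']) for d in arm.boxes_of('top','mouse')[:1]])
d=arm.outline_of('top','mouse')
def ana(m):
    c=max(cv2.findContours(m.astype(np.uint8),0,2)[0],key=cv2.contourArea); r=cv2.minAreaRect(c); print(r)
    B=np.array([ray(T,u,v,.025) for u,v in cv2.boxPoints(r)]); print(B.mean(0).round(4)); 
    e=B[1]-B[0]; f=B[2]-B[1]; e=e if np.linalg.norm(e)>np.linalg.norm(f) else f; print('len',np.linalg.norm(e),'yaw',np.degrees(np.arctan2(e[1],e[0])))
if d: print(d[0]['p']); ana(d[0]['mask'])
for im,x0,y0,x1,y1 in((a,195,170,260,232),(b,195,160,275,232)):
    m=np.zeros((480,640),bool); m[y0:y1,x0:x1]=im[y0:y1,x0:x1].max(2)<45; ana(m)
cv2.imwrite('pics/cmp11.png',cv2.resize(np.hstack([a[140:300,180:360],b[140:300,180:360]]),None,fx=2.2,fy=2.2))
print(arm.get_state()['position'])
E
```

```text
t: 43.38
position: [0.6024, 0.0877, 0.2258]
orientation: [-1.573, -0.002, 1.366]
force: [1.4, 0.3, -0.6]
width: 0.0869
[]
0.26
((298.44677734375, 204.44403076171875), (65.02398681640625, 39.79398727416992), 80.13418579101562)
[ 0.7051 -0.0153  0.025 ]
len 0.16460914925150147 yaw -170.46305430529478
((228.7125244140625, 201.60887145996094), (40.89277267456055, 22.779605865478516), 72.12129974365234)
[0.7114 0.1568 0.025 ]
len 0.10407753316503862 yaw -161.27665708679964
((252.5, 195.5), (71.0, 43.0), 90.0)
[0.7277 0.0984 0.025 ]
len 0.18045689118533373 yaw -179.2468264652844
[0.60171718 0.09215786 0.2238336 ]
```

View pics/cmp11.png

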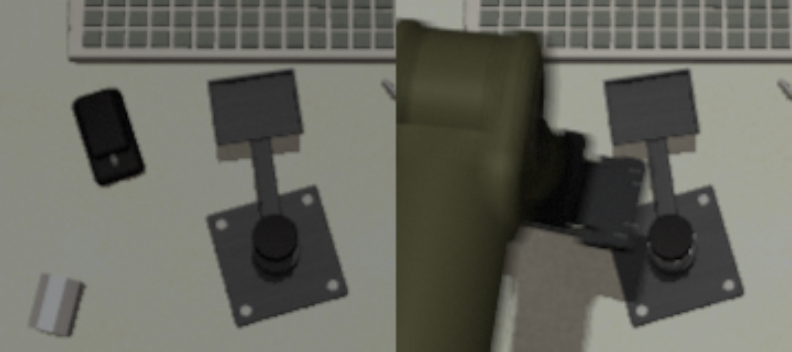

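```bash
python3 - <<'E'
from h import *
T=cam('top'); S=cam('scene')
a=cv2.imread('pics/top0.png'); b=cv2.imread('pics/top6.png')
for im,x0,y0,x1,y1 in((a,195,170,260,232),(b,205,160,265,220)):
    m=(im[y0:y1,x0:x1].max(2)<45).astype(np.uint8)
    c=max(cv2.findContours(m,0,2)[0],key=cv2.contourArea)+[x0,y0]; r=cv2.minAreaRect(c)
    B=np.array([ray(T,u,v,.02) for u,v in cv2.boxPoints(r)]); e=max(B[1]-B[0],B[2]-B[1],key=np.linalg.norm)
    print(r,B.mean(0).round(4),np.linalg.norm(e),np.degrees(np.arctan2(e[1],e[0]))%180)
b2=arm.snapshot('scene'); cv2.imwrite('pics/s11.png',b2)
print([(d['point'],d['p']) for d in arm.boxes_of('scene','mouse')[:1]])
cv2.imwrite('pics/cmp12.png',cv2.resize(np.hstack([b[140:300,180:360],cv2.resize(b2[180:300,260:395],(180,160))]),None,fx=2.2,fy=2.2))
E
```

```text
((228.7125244140625, 201.60887145996094), (40.89277267456055, 22.779605865478516), 72.12129974365234) [0.7125 0.1576 0.02  ] 0.10452145911596905 18.723342913200355
((232.56924438476562, 191.7461700439453), (41.05549621582031, 22.326250076293945), 60.2551155090332) [0.7376 0.1488 0.02  ] 0.10556015144674342 30.044668275296857
[([0.7647, 0.1551, 0.0319], 0.79)]
```

View pics/cmp12.png

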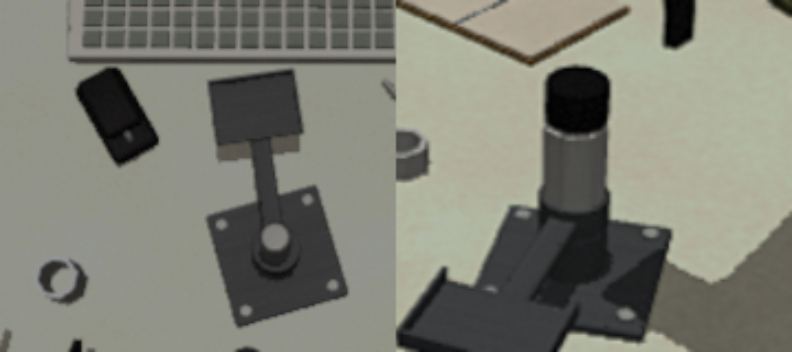

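```bash
python3 -m crank '[{"hand":1,"dx":0,"dy":0,"dz":-3,"ax":0,"ay":-0.146,"az":0},{"hand":1,"dx":0,"dy":0,"dz":-3,"ax":0,"ay":-0.146,"az":0},{"hand":1,"dx":0,"dy":0,"dz":-3,"ax":0,"ay":-0.146,"az":0},{"hand":1,"dx":0,"dy":0,"dz":-3,"ax":0,"ay":-0.146,"az":0},{"hand":1,"dx":0,"dy":0,"dz":-3,"ax":0,"ay":-0.146,"az":0},{"hand":1,"dx":0,"dy":0,"dz":0,"ax":0,"ay":0,"az":0},{"hand":1,"dx":0,"dy":0,"dz":0,"ax":0,"ay":0,"az":0}]'
python3 - <<'E'
from h import *
print(rel([.7376,.1488,.10],[-np.pi/2,0,np.radians(120)]), arm.get_state()['q'].round(2))
E
```

```text
t: 44.5
position: [0.7474, 0.0974, 0.225]
orientation: [-1.57, 0.001, 2.094]
force: [-0.4, 0.2, -0.6]
width: 0.087
(array([ 4.96, 12.49, -1.73]), array([-0.00085653, -0.00063103, -0.00128751])) [-0.64  0.66  0.83  1.16 -0.47  1.51  2.19]
```

```bash
python3 -m crank '[{"hand":1,"dx":5,"dy":0,"dz":-1.7,"ax":0,"ay":0,"az":0},{"hand":1,"dx":0,"dy":5,"dz":0,"ax":0,"ay":0,"az":0},{"hand":1,"dx":0,"dy":5,"dz":0,"ax":0,"ay":0,"az":0},{"hand":1,"dx":0,"dy":5,"dz":0,"ax":0,"ay":0,"az":0},{"hand":1,"dx":0,"dy":0,"dz":0,"ax":0,"ay":0,"az":0},{"hand":1,"dx":0,"dy":0,"dz":0,"ax":0,"ay":0,"az":0}]'
python3 - <<'E'
from h import *
print(rel([.7376,.1488,.016],[-np.pi/2,0,np.radians(120)]))
E
```

```text
t: 45.25
position: [0.7385, 0.151, 0.0776]
orientation: [-1.574, 0.002, 2.097]
force: [0.3, 0.3, 0.2]
width: 0.0869
(array([-0.13,  6.16,  0.2 ]), array([ 0.00280607,  0.00275849, -0.00201793]))
```

```bash
python3 -m crank '[{"hand":1,"dx":-0.1,"dy":3,"dz":0.2,"ax":0,"ay":0,"az":0},{"hand":1,"dx":0,"dy":3,"dz":0,"ax":0,"ay":0,"az":0},{"hand":1,"dx":0,"dy":0,"dz":0,"ax":0,"ay":0,"az":0},{"hand":0.55,"dx":0,"dy":0,"dz":0,"ax":0,"ay":0,"az":0},{"hand":0.55,"dx":0,"dy":0,"dz":0,"ax":0,"ay":0,"az":0},{"hand":0.55,"dx":0,"dy":0,"dz":0,"ax":0,"ay":0,"az":0},{"hand":0.55,"dx":0,"dy":0,"dz":0,"ax":0,"ay":0,"az":0}]' 12
python3 - <<'E'
from h import *
print(rel([.7125,.1576,.022],[-np.pi/2,0,np.radians(108.7)]))
E
```

```text
t: 46.12
position: [0.7367, 0.1498, 0.0156]
orientation: [-1.572, 0.001, 2.098]
force: [0.1, 1.1, 1.1]
width: 0.058
(array([ 1.89, -0.64,  1.7 ]), array([ 0.00123345,  0.2010076 , -0.00065476]))
```

```bash
python3 -m crank '[{"hand":0.55,"dx":0,"dy":-0.4,"dz":0,"ax":0,"ay":0,"az":0},{"hand":0.55,"dx":1,"dy":0,"dz":0.8,"ax":0,"ay":0,"az":0},{"hand":0.55,"dx":0.9,"dy":0,"dz":0.9,"ax":0,"ay":0,"az":0},{"hand":0.55,"dx":0,"dy":0,"dz":0,"ax":0,"ay":0.1,"az":0},{"hand":0.55,"dx":0,"dy":0,"dz":0,"ax":0,"ay":0.1,"az":0},{"hand":0.55,"dx":0,"dy":0,"dz":0,"ax":0,"ay":0,"az":0},{"hand":0.55,"dx":0,"dy":0,"dz":0,"ax":0,"ay":0,"az":0}]'
python3 - <<'E'
from h import *
print(rel([.7125,.1576,.0156],[-np.pi/2,0,np.radians(108.7)]))
E
```

```text
t: 47.0
position: [0.7115, 0.158, 0.0187]
orientation: [-1.571, 0.0, 1.9]
force: [-0.3, 0.3, -1.0]
width: 0.0575
(array([-0.07,  0.31, -0.08]), array([-3.51687826e-05,  2.93735628e-03, -1.99435207e-04]))
```

Lower, release, rise and retreat toward the start side so the top camera can see.

```bash
python3 -m crank '[{"hand":0.55,"dx":-0.05,"dy":0.25,"dz":-0.1,"ax":0,"ay":0,"az":0},{"hand":0.55,"dx":0,"dy":0.05,"dz":0,"ax":0,"ay":0,"az":0},{"hand":1,"dx":0,"dy":0,"dz":0,"ax":0,"ay":0,"az":0},{"hand":1,"dx":0,"dy":0,"dz":0,"ax":0,"ay":0,"az":0},{"hand":1,"dx":0,"dy":-2,"dz":0,"ax":0,"ay":0,"az":0},{"hand":1,"dx":0,"dy":-6,"dz":0,"ax":0,"ay":0,"az":0},{"hand":1,"dx":0,"dy":-6,"dz":0,"ax":0,"ay":0,"az":0},{"hand":1,"dx":0,"dy":-6,"dz":0,"ax":0,"ay":0,"az":0}]'
python3 -m crank '[{"hand":1,"dx":0,"dy":-2,"dz":5,"ax":0,"ay":0,"az":0},{"hand":1,"dx":0,"dy":0,"dz":5,"ax":0,"ay":0,"az":0},{"hand":1,"dx":1,"dy":0,"dz":5,"ax":0,"ay":0,"az":0},{"hand":1,"dx":2,"dy":0,"dz":5,"ax":0,"ay":0,"az":0},{"hand":1,"dx":4,"dy":0,"dz":3,"ax":0,"ay":0,"az":0},{"hand":1,"dx":4,"dy":0,"dz":0,"ax":0,"ay":0,"az":0},{"hand":1,"dx":4,"dy":0,"dz":0,"ax":0,"ay":0,"az":0},{"hand":1,"dx":4,"dy":0,"dz":0,"ax":0,"ay":0,"az":0}]'
cat > chk.py <<'E'
from h import *
T=cam('top'); a=cv2.imread('pics/top0.png'); b=arm.snapshot('top'); cv2.imwrite('pics/top13.png',b); arm.snapshot('scene')
for im in (a,b):
    x0,y0,x1,y1=195,165,265,232
    m=(im[y0:y1,x0:x1].max(2)<45).astype(np.uint8)
    c=max(cv2.findContours(m,0,2)[0],key=cv2.contourArea)+[x0,y0]; r=cv2.minAreaRect(c)
    B=np.array([ray(T,u,v,.02) for u,v in cv2.boxPoints(r)]); e=max(B[1]-B[0],B[2]-B[1],key=np.linalg.norm)
    print(B.mean(0).round(4),np.linalg.norm(e),np.degrees(np.arctan2(e[1],e[0]))%180)
for t in 'cap sleeve collar mouse radio screwdriver bottle mug swivel'.split():
  for c in('top','scene'): print(t,c,[(np.round(d['point'],3).tolist(),round(d['p'],2)) for d in arm.boxes_of(c,t)[:1]])
d=cv2.absdiff(a,b).max(2)>40; n,l,s,_=cv2.connectedComponentsWithStats(d.astype(np.uint8)); print([q.tolist() for q in s[1:] if q[4]>25])
E
python3 chk.py
```

```text
t: 48.0
position: [0.7132, 0.1572, 0.2197]
orientation: [-1.573, 0.001, 1.898]
force: [-0.2, 0.5, 0.5]
width: 0.0869
t: 49.0
position: [0.4342, 0.2642, 0.2372]
orientation: [-1.573, -0.003, 1.897]
force: [0.1, 0.3, 1.0]
width: 0.0871
[0.7125 0.1576 0.02  ] 0.10452145911596905 18.723342913200355
[0.714  0.1561 0.02  ] 0.10431006895270808 19.246191839859364
cap top [([0.583, -0.032, 0.167], 0.74)]
cap scene [([0.588, -0.025, 0.163], 0.64)]
sleeve top [([0.56, -0.033, 0.112], 0.46)]
sleeve scene [([0.598, -0.022, 0.109], 0.94)]
collar top [([0.528, -0.223, 0.023], 0.45)]
collar scene [([0.593, -0.025, 0.164], 0.68)]
mouse top [([0.72, 0.156, 0.029], 0.84)]
mouse scene [([0.738, 0.163, 0.031], 0.73)]
radio top [([0.562, -0.438, 0.037], 0.89)]
radio scene [([0.558, -0.438, 0.035], 0.67)]
screwdriver top [([0.669, -0.232, 0.021], 0.79)]
screwdriver scene [([0.682, -0.228, 0.019], 0.96)]
bottle top [([0.693, 0.353, 0.127], 0.89)]
bottle scene [([0.714, -0.323, 0.06], 0.62)]
mug top [([0.693, 0.353, 0.127], 0.69)]
mug scene [([0.713, -0.319, 0.06], 0.81)]
swivel top [([0.724, -0.012, 0.071], 0.67)]
swivel scene [([0.722, -0.018, 0.074], 0.69)]
[[233, 180, 13, 35, 39], [212, 187, 15, 38, 73], [194, 265, 8, 23, 62], [199, 267, 20, 26, 221], [32, 269, 245, 211, 23470], [0, 289, 39, 98, 2008], [0, 404, 71, 69, 2084], [167, 457, 74, 23, 636], [74, 474, 20, 6, 68]]
```

```bash
python3 -c "
from station import arm
print(arm.job_done(), arm.get_state()['t'])"
```

```text
the job is handed in; nothing more can be done
the job is handed in; nothing more can be done
```

The sleeve is fitted and the end cap is back on the pole, but I knocked the mouse on the way and had to put it back. The job was handed in at about 50 s, with the gripper clear of everything.

**What I did:**
- I lifted the cap off and set it on the desk at about (0.455, 0).
- I picked up the sleeve, stood it on end, let go, and took it again from above.
- I slid it down the pole while holding it. It met the hub with the tool at 110.7 mm, against 110.5 mm expected.
- I put the cap back on. It stopped exactly where full seating was expected.

**The slip:** one move with the sleeve in hand had a wrong sign, so it went sideways instead of up. It pushed the mouse about 27 mm and turned it about 11°, although the mouse was to be left alone. Once the cap was on, I gripped the mouse, lifted it a few millimetres and set it back. The top camera now shows it about 2 mm and 0.5° from its first pose. The sleeve was not dropped.

**Last checks:**
- Before I moved the mouse back, the scene picture showed the cap straight and the sleeve on the hub.
- At the end, the networks put the cap's top at 0.167 m.
- A comparison of the first and last top pictures showed changes only at the mouse, at the sleeve's old spot, and where the arm and its shadow are.
- Three network reports disagreed: the scene camera called the cap "collar" and the mug "bottle", and the top camera called the bottle "mug". I took these as mislabels because the picture comparison showed no change at those things.

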